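Grease the stage's carriage

TASK

Grease the linear stage: take the push-type grease gun out of its stand, press its coupler squarely onto the leaning grease nipple on the carriage until it snaps over the ball head, then push the gun fully home against its return spring. Finish while still gripping the gun and holding it pressed in, square on the nipple. Leave the tip box, bottle, beaker and tin undisturbed.

Things in the scene. Friction and masses are not known exactly. Their poses are not given: they have to be found in the camera images.
- gun_cap (a point): centre of the gun's round black filler cap, where it is gripped: cap 28 mm in diameter and 50 mm long, rising from the flat shoulder of the red barrel (40 mm in diameter, 75 mm long); the shoulder lies 25 mm below this point and takes the push of fingertips set on it. Gun axis z points from the nozzle to the cap (up while the gun stands in its stand). Barrel, nozzle and cap are coaxial; the whole gun weighs about 0.37 kg
- coupler_seat (a point): point on the gun's axis inside the steel coupler (22 mm in diameter) at the end of the nozzle, 10 mm inside its open mouth, 152 mm below gun_cap while the nozzle is out. The mouth is a funnel 18 mm wide; when the coupler has snapped on, this point coincides with the centre of the nipple's ball head. The jaws give way at about 5 N of push and hold on with about as much
- nozzle (a joint): how far the nozzle is pushed into the barrel, m: 0 out, 0.012 fully home; its return spring needs 9 N to start and 15 N when home, more than the jaws need to snap. Letting go lets it spring out again
- nipple_head (a point): centre of the nipple's steel ball head (10 mm in diameter) on a slim neck 5.4 mm thick; the hexagon begins 12.5 mm below. Its z axis is the nipple's axis, pointing out of the ball: it leans 30 degrees from vertical towards the stage's front. Fixed to the carriage, which will not slide when pushed
- stage: screw-driven linear stage, bolted down: base 110 by 300 mm, black motor at its +y end (overall 380 mm long), its highest parts 65 mm up; origin at the centre of its underside, y along the rails, front (with the brass block and nipple) at -x. The nipple sits up to 50 mm either way along the rails
- stand: blue gun stand, heavy and fixed, 104 mm square, 94 mm high; origin at the centre of its underside. The barrel stands in a 43 mm socket 20 mm deep, the nozzle hangs through beneath, its mouth 12 mm over the bench: the gun must be drawn straight up by at least 85 mm to be clear
- tip_box: bystander: dark blue pipette tip box, 122 x 80 x 60 mm high; origin at the centre of its underside
- bottle: bystander: glass bottle with a blue cap, 68 mm in diameter, 150 mm high; origin at the centre of its underside
- beaker: bystander: glass beaker, 74 mm in diameter, 88 mm high; origin at the centre of its underside
- tin: bystander: low tin with a yellow lid, 75 mm in diameter, 34 mm high; origin at the centre of its underside

How it is judged (in metres and radians):
On the way, in this order (a step that is already met when the one before it is completed fails the run):
1. the gun is drawn up clear of its stand in the fingers (z of coupler_seat in the frame of stand above 0.104 m and contact force between gun and the fingers above 1 N), for 0.1 s.
2. the coupler has snapped over the nipple's ball, square on its axis (distance between coupler_seat and nipple_head below 0.0025 m and angle between the z axis of gun_cap and the z axis of nipple_head, either way round below 0.14 rad), for 0.2 s.
At the end, for the whole second after the job is handed in: the coupler is snapped on (its seat within 2.5 mm of the ball's centre), the gun's axis within 8 degrees of the nipple's, the nozzle pushed in by at least 9 of its 12 mm, the fingers gripping the gun and the gun pressing on the stage's nipple with more than 6 N, all kept up through the last second (all of step 2 and value of joint nozzle above 0.009 m and contact force between gun and the fingers above 2 N and contact force between gun and stage above 6 N); the arm keeps its last pose, push and grip.
It fails at once if the tip box is shifted or tipped (distance of tip_box from where it was at the start of the episode above 0.03 m or angle between tip_box's own z axis and vertical above 0.4 rad).
It fails at once if the bottle is shifted or tipped (distance of bottle from where it was at the start of the episode above 0.03 m or angle between bottle's own z axis and vertical above 0.4 rad).
It fails at once if the beaker is shifted or tipped (distance of beaker from where it was at the start of the episode above 0.03 m or angle between beaker's own z axis and vertical above 0.4 rad).
It fails at once if the tin is shifted or tipped (distance of tin from where it was at the start of the episode above 0.03 m or angle between tin's own z axis and vertical above 0.4 rad).
It also fails if it takes over 53 s, if anything falls off the work surface, if the arm or the gripper's body presses on something with over 40 N, if the wrist force passes 120 N, or if a joint passes its speed limit or range.

ROBOT

A 6-joint arm with a two-finger parallel gripper is mounted at the origin on the work surface. World frame = base frame: x ahead of the robot, y to its left, z up, the work surface at z = 0. Lengths are in m, angles in degrees, forces in N, time in s.
With the tool pointing down it reaches from about 0.425 to 0.925 m from the base axis. Payload 12.5 kg.
Tool frame: the origin (TCP) lies midway between the tips of the shut fingers; the grasp point (between the pads) lies ctrl.grasp_offset behind it (ctrl.grasp_offset is the distance from the TCP to the grasp point, in m); x points along the fingers, y is the direction in which the jaws open and shut, and the axes are right-handed (so a half turn about x gives the same grasp; the last joint's range is limited). The gripper opens to 85 mm and grips with 20 to 120 N. Pads are 22 mm wide; open, the fingers measure 114 mm over their backs; the gripper's body (76 mm by 85 mm) begins 54 mm behind the grasp point. The pads swing forward as they close: fully open they stand 13 mm farther back than shut.
Start: joints at [62.705, 28.126, 89.318, -0, 62.55, -6.05], TCP at [0.226, 0.583, 0.231] pointing down, gripper open.
Joint ranges: [-177.58, 177.58], [-47.91, 125.51], [2.72, 160], [-65.01, 245.01], [3.68, 167.84], [-153.87, 153.87]. Speed limits (degrees/s): [127.2, 127.2, 159.86, 180, 180, 180].

INTERFACE

Orientations are given as a 3x3 rotation matrix whose columns are the frame's x, y, z axes.
In Python, from plant import ctrl, jaws, solver, sense, grab_frame, ticket gives the robot as it stands. The module is installed in compiled form; this text tells all that it offers. Calls block until the motion is done:
- ctrl.goto(position, orientation): joint-space move of the TCP to a pose.
- ctrl.movel(position, velocity=0.15, rot=None): straight line of the TCP; rot=None keeps the orientation; velocity is the mean speed in m/s.
- ctrl.set_joints(angles): joint-space move.
- jaws.set_gripper(opening): opening from 0.0 (shut) to 1.0 (fully open); the grip force is fixed at half the most; returns when the fingers have stopped.
- ctrl.pause(seconds).
- solver.solve_ik(position, orientation): joint angles nearest the present ones, or None.
- sense(): the state.
- grab_frame(name): name is "scene" or "top" or "wrist"; returns a dict with "color" (480x640x3 uint8, blue, green, red), "depth" (480x640 float32, m along the optical axis (not along the pixel's ray), 0 where there is no reading), "intrinsics" (3x3 intrinsics, pixels), "origin" and "attitude" of the camera in the world; the wrist camera has in their place "mount" (4x4, takes a point from camera to tool coordinates, whose origin is the TCP and whose axes are the tool frame's). Camera axes: x right, y up, looking along -z (the intrinsics and any distortion apply to the point x, -y, -z); pixel columns grow to the right and rows downward; lengths in m; the calibration is good to about 2 mm. A picture is of the moment at which its call begins: read the wrist's pose just before it.
A pose or a line that the arm cannot do raises ctrl.IKError and nothing moves.
- ticket.sign_off(): hands the job in, once; it reports no verdict.
The state is a dict: "clock": time; "joints": joint angles; "qd": joint speeds; "joint_torque": joint torques, N m; "tcp_pos": TCP position; "eef_rot": TCP orientation; "contact_force": force on the tool from outside, world axes, zero at the start; "moment": the same for the moment, N m; "opening": opening from 0.0 (shut) to 1.0 (fully open).
Only numpy, scipy, OpenCV 4.12 (cv2) and the standard library are available. Lean on these libraries where they do the work, as an engineer would, in place of code of your own. Each camera call takes 0.05 s, during which the arm holds its last target.

## Working session

There is one attempt and no reset: what is moved stays moved. The work goes in short steps, each a Python script; the robot and the scene stay as the last script left them, time stands still between calls to the robot, and variables do not carry over. Pictures are saved under pics/ and viewed, and the job is handed in when it is done.

```bash
mkdir -p pics; ls; python3 - <<'E'
from plant import ctrl, jaws, solver, sense, grab_frame, ticket
import cv2,numpy as np,pickle
print(sense(), ctrl.grasp_offset)
for n in ["scene","top","wrist"]:
    f=grab_frame(n); cv2.imwrite(f"pics/{n}0.png",f["color"]); pickle.dump(f,open(f"pics/{n}0.pkl","wb"))
    print(n,{k:v for k,v in f.items() if k not in("color","depth")}, (f["depth"]>0).mean())
E
```

```text
pics
{'clock': 0.0, 'joints': array([ 6.27055555e+01,  2.81650417e+01,  8.93510343e+01,  1.77421135e-03,
        6.25484927e+01, -6.05121333e+00]), 'qd': array([-0.04741436,  0.07508739,  0.00242111, -0.03872327, -0.0022354 ,
       -0.01554474]), 'joint_torque': array([ 2.59349754e-04, -6.18441153e+01, -2.61596131e+01, -9.76175215e-06,
        4.05192812e-03, -5.40924054e-05]), 'tcp_pos': array([0.22632984, 0.58233536, 0.23071258]), 'eef_rot': array([[-5.41191764e-04,  3.62340947e-01,  9.32045463e-01],
       [-9.88864973e-04,  9.32044950e-01, -3.62341321e-01],
       [-9.99999365e-01, -1.11776325e-03, -1.46108780e-04]]), 'contact_force': array([-0.22726826,  0.20489392, -0.45074454]), 'moment': array([0.02478881, 0.04969204, 0.02741946]), 'opening': 1.001904609280369} 0.0187
scene {'intrinsics': array([[447.69572179,   0.        , 319.1429263 ],
       [  0.        , 447.69572179, 239.66985142],
       [  0.        ,   0.        ,   1.        ]]), 'origin': array([ 1.15275447, -0.3084307 ,  0.75398368]), 'attitude': array([[ 0.40628561, -0.63178512,  0.66013602],
       [ 0.9136201
[... 353 characters left out ...]
.0167778 ,  0.99245985, -0.12141645],
       [-0.99983241, -0.0157635 ,  0.00930969],
       [ 0.00732555,  0.1215523 ,  0.992558  ]])} 0.9962532552083333
wrist {'intrinsics': array([[367.79659263,   0.        , 315.67312307],
       [  0.        , 367.79659263, 243.12241654],
       [  0.        ,   0.        ,   1.        ]]), 'mount': array([[ 1.16248832e-03,  2.69774012e-01, -9.62922962e-01,
        -1.42752526e-01],
       [ 9.99999217e-01,  1.32918651e-04,  1.24448731e-03,
        -8.20745398e-04],
       [ 4.63720755e-04, -9.62923655e-01, -2.69773646e-01,
        -6.74899155e-02],
       [ 0.00000000e+00,  0.00000000e+00,  0.00000000e+00,
         1.00000000e+00]])} 0.9959635416666667
```

View pics/scene0.png

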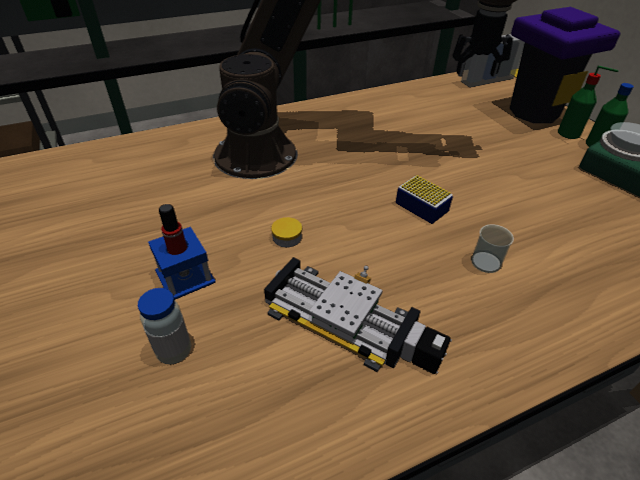

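View pics/top0.png

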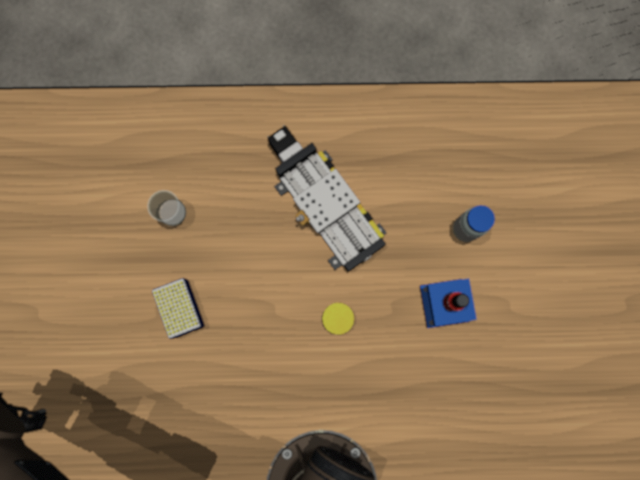

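View pics/wrist0.png

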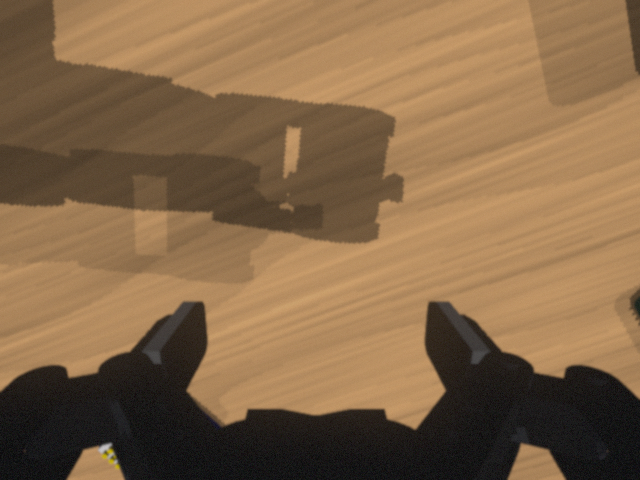

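Scene: gun cap at (168,215) in blue stand, nipple at (365,270) on the stage's front. Top: cap (458,300), nipple (300,220), tin (338,318). Now coarse positions.

```bash
cat > h.py <<'E'
import cv2,numpy as np,pickle
def cam(f,tcp=None,R=None):
    if "mount" in f:
        M=f["mount"]; return tcp+R@M[:3,3], R@M[:3,:3]
    return np.array(f["origin"]),np.array(f["attitude"])
def ray(f,u,v,o,A):
    K=f["intrinsics"]; d=np.array([(u-K[0,2])/K[0,0],-(v-K[1,2])/K[1,1],-1.0])
    return A@d   # scaled: unit depth
def pt(f,u,v,o,A):
    return o+ray(f,u,v,o,A)*f["depth"][int(round(v)),int(round(u))]
def cloud(f,o,A):
    K=f["intrinsics"]; vv,uu=np.mgrid[:480,:640]
    d=np.stack([(uu-K[0,2])/K[0,0],-(vv-K[1,2])/K[1,1],-np.ones(uu.shape)],-1)
    return o+(d*f["depth"][...,None])@A.T
def plane(f,u,v,o,A,z):
    d=ray(f,u,v,o,A); return o+d*(z-o[2])/d[2]
def tri(os,ds):
    S=np.zeros((3,3));b=np.zeros(3)
    for o,d in zip(os,ds):
        d=d/np.linalg.norm(d);P=np.eye(3)-np.outer(d,d);S+=P;b+=P@o
    return np.linalg.solve(S,b)
E
python3 - <<'E'
from h import *
for n,pts in [("top",dict(cap=(462,300),tin=(338,318),box=(178,308),bottle=(480,219),beaker=(165,207),nip=(300,220),car=(326,199),motor=(282,138),endfr=(365,252))),("scene",dict(cap=(167,210),nip=(365,270),car=(348,304),tin=(287,228),box=(425,190)))]:
    f=pickle.load(open(f"pics/{n}0.pkl","rb"));o,A=cam(f)
    for k,(u,v) in pts.items(): print(n,k,pt(f,u,v,o,A).round(4))
    P=cloud(f,o,A)
    hsv=cv2.cvtColor(f["color"],cv2.COLOR_BGR2HSV)
    u,v=pts["nip"]
    c=f["color"][v-30:v+30,u-40:u+40]; cv2.imwrite(f"pics/{n}_nip.png",cv2.resize(c,None,fx=8,fy=8,interpolation=cv2.INTER_CUBIC))
    # gun cap: points with z>0.13 near cap
    c=pt(f,*pts["cap"],o,A)
    m=(abs(P-c)[...,:2].max(-1)<0.05)&(P[...,2]>0.0); print(n,np.percentile(P[m][:,2],[50,90,99,100]))
    zt=np.percentile(P[m][:,2],99); mm=m&(P[...,2]>zt-0.006); print("captop",P[mm].mean(0),mm.sum(), np.ptp(P[mm],axis=0))
E
```

```text
top cap [ 0.4192 -0.2969  0.2038]
top tin [ 0.3877 -0.0429  0.0338]
top box [0.4164 0.3241 0.062 ]
top bottle [ 0.5967 -0.3549  0.1552]
top beaker [6.641e-01 3.735e-01 6.000e-04]
top nip [0.6155 0.042  0.0674]
top car [ 0.6652 -0.0193  0.0632]
top motor [0.8135 0.0826 0.065 ]
top endfr [ 0.5407 -0.109   0.045 ]
top [0.09518785 0.15427939 0.20305041 0.20727467]
captop [ 0.41981459 -0.29731927  0.20077434] 127 [0.02713589 0.02682206 0.01018582]
scene cap [ 0.4286 -0.2978  0.1993]
scene nip [0.6188 0.0443 0.073 ]
scene car [ 0.6754 -0.0226  0.0597]
scene tin [ 0.3917 -0.0428  0.033 ]
scene box [0.4209 0.3273 0.059 ]
scene [0.09239794 0.15838123 0.19967518 0.20194849]
captop [ 0.42301105 -0.29861383  0.19836697] 128 [0.02880027 0.02768854 0.00823059]
```

```bash
ls pics
```

```text
scene0.pkl
scene0.png
scene_nip.png
top0.pkl
top0.png
top_nip.png
wrist0.pkl
wrist0.png
```

View pics/scene_nip.png

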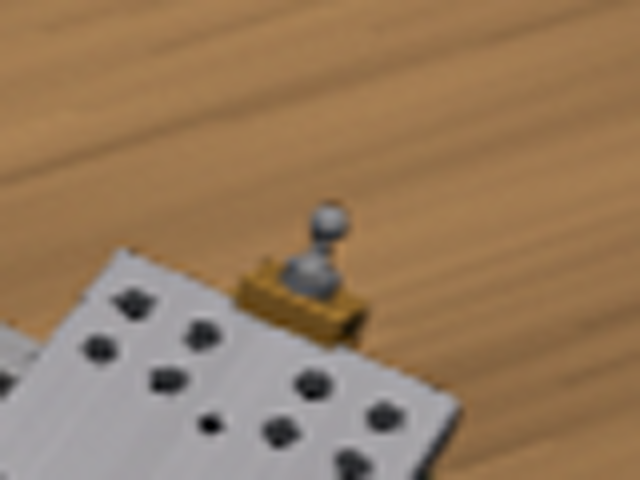

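```bash
cat >> h.py <<'E'
def toolR(ax, yhint):
    "ax: gun axis (up). tool x = -ax; y near yhint"
    x=-np.array(ax,float); x/=np.linalg.norm(x)
    y=np.array(yhint,float); y-=x*(x@y); y/=np.linalg.norm(y)
    return np.stack([x,y,np.cross(x,y)],1)
E
python3 - <<'E'
from h import *
from plant import ctrl, jaws, solver, sense, grab_frame, ticket
# stage direction from top: carriage white + whole stage mask by height 
f=pickle.load(open("pics/top0.pkl","rb"));o,A=cam(f);P=cloud(f,o,A)
m=(P[...,2]>0.03)&(P[...,2]<0.09)&(P[...,0]>0.48)&(P[...,0]<0.9)&(abs(P[...,1])<0.2)
r=cv2.minAreaRect(P[m][:,:2].astype(np.float32)*1000); print(r,m.sum())
ys=np.array([np.cos(np.radians(35)),np.sin(np.radians(35)),0]); fr=np.array([-ys[1],ys[0],0])
ax=np.cos(np.pi/6)*np.array([0,0,1])+.5*fr
N=np.array([.617,.043,.075]); 
for deg in range(0,360,30):
    c=np.radians(deg); yh=[np.cos(c),np.sin(c),0]
    R=toolR(ax,yh); out=[]
    for s in (0.21,.152-.019+.0,.12):
        q=solver.solve_ik(N+ax*s,R); out.append(None if q is None else np.round(q).astype(int))
    Rg=toolR([0,0,1],yh); g=np.array([.421,-.298,.157]); 
    q=solver.solve_ik(g,Rg); q2=solver.solve_ik(g+[0,0,.12],Rg)
    print(deg,out, "G",None if q is None else np.round(q).astype(int),None if q2 is None else np.round(q2).astype(int))
E
```

```text
((677.37841796875, 0.6954345703125), (378.9915771484375, 153.12001037597656), 34.83335876464844) 5076
0 [array([ 19,  22, 102, -37,  53,  37]), array([ 15,  27, 105, -42,  45,  41]), array([ 14,  28, 106, -43,  43,  42])] G [-43  25 109   0  46 -43] [-43  16 101   0  63 -43]
30 [array([ 19,  22, 102, -37,  53,  10]), array([ 15,  27, 105, -42,  45,  14]), array([ 14,  28, 106, -43,  43,  15])] G [-43  25 109   0  46 -73] [-43  16 101   0  63 -73]
60 [array([ 19,  22, 102, -37,  53, -16]), array([ 15,  27, 105, -42,  45, -13]), array([ 14,  28, 106, -43,  43, -12])] G [ -43   25  109    0   46 -103] [ -43   16  101    0   63 -103]
90 [array([ 19,  22, 102, -37,  53, -46]), array([ 15,  27, 105, -42,  45, -42]), array([ 14,  28, 106, -43,  43, -41])] G [ -43   25  109    0   46 -133] [ -43   16  101    0   63 -133]
120 [array([ 19,  22, 102, -37,  53, -79]), array([ 15,  27, 105, -42,  45, -75]), array([ 14,  28, 106, -43,  43, -74])] G None None
150 [array([  19,   22,  102,  -37,   53, -113]), array([  15,   27,  105,  -42,   45, -109]), array([  14,   28,  106,  -43,   43, -108])] G
[... 186 characters left out ...]
6 101   0  63 137]
210 [None, None, None] G [-43  25 109   0  46 107] [-43  16 101   0  63 107]
240 [None, None, None] G [-43  25 109   0  46  77] [-43  16 101   0  63  77]
270 [array([ 19,  22, 102, -37,  53, 134]), array([ 15,  27, 105, -42,  45, 138]), array([ 14,  28, 106, -43,  43, 139])] G [-43  25 109   0  46  47] [-43  16 101   0  63  47]
300 [array([ 19,  22, 102, -37,  53, 101]), array([ 15,  27, 105, -42,  45, 105]), array([ 14,  28, 106, -43,  43, 106])] G [-43  25 109   0  46  17] [-43  16 101   0  63  17]
330 [array([ 19,  22, 102, -37,  53,  67]), array([ 15,  27, 105, -42,  45,  71]), array([ 14,  28, 106, -43,  43,  72])] G [-43  25 109   0  46 -13] [-43  16 101   0  63 -13]
```

```bash
cat >> h.py <<'E'
def viewpose(M,N,R,d):
    return N-R@M[:3,3]+R@M[:3,2]*d
E
python3 - <<'E'
from h import *
from plant import ctrl, jaws, solver, sense, grab_frame, ticket
M=pickle.load(open("pics/wrist0.pkl","rb"))["mount"]
N=np.array([.618,.044,.073])
for i,deg in enumerate((60,-30)):
    c=np.radians(deg); R=toolR([0,0,1],[np.cos(c),np.sin(c),0])
    ctrl.goto(viewpose(M,N,R,.25),R); ctrl.pause(.2)
    s=sense(); f=grab_frame("wrist"); f["tcp"]=s["tcp_pos"]; f["R"]=s["eef_rot"]
    pickle.dump(f,open(f"pics/n{i}.pkl","wb")); cv2.imwrite(f"pics/n{i}.png",f["color"])
    print(s["clock"],s["tcp_pos"])
E
```

```text
2.725 [0.6185649  0.0455499  0.17105438]
4.375 [0.618952   0.0433913  0.17097998]
```

View pics/n0.png

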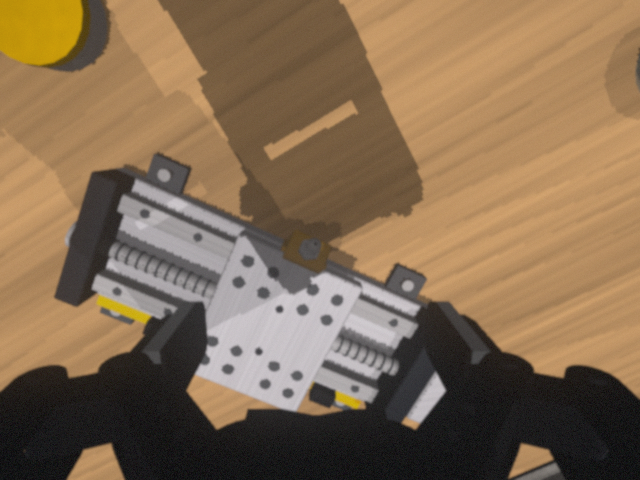

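View pics/n1.png

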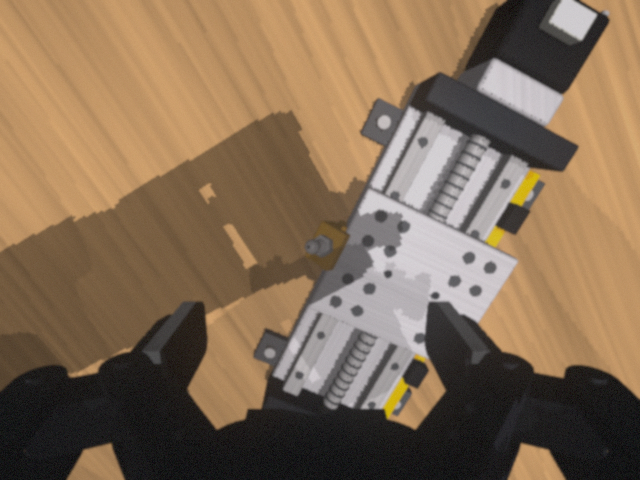

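```bash
python3 - <<'E'
from h import *
a=[]
for i in (0,1):
    f=pickle.load(open(f"pics/n{i}.pkl","rb")); c=f["color"][222:272,290:340]
    a.append(cv2.resize(cv2.convertScaleAbs(c,alpha=2),None,fx=8,fy=8,interpolation=cv2.INTER_CUBIC))
cv2.imwrite("pics/nc.png",np.hstack(a))
E
```

```text
(no output)
```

View pics/nc.png

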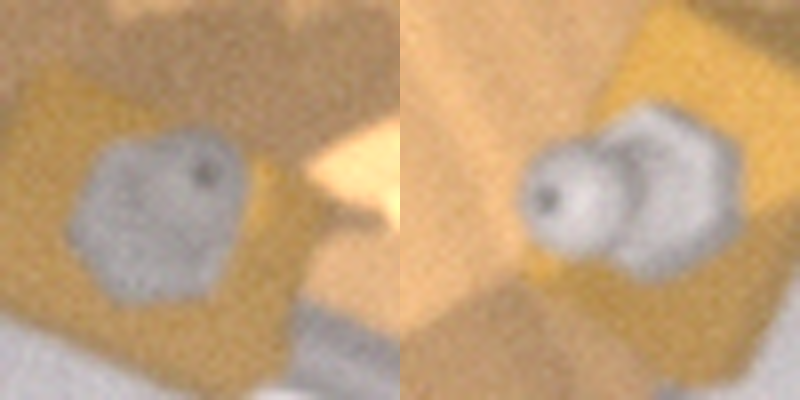

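```bash
cat > m.py <<'E'
from h import *
px=[("n0",313.9,243.7),("n1",311.1,246.6),("scene0",365.8,267.2)]
O=[];D=[]
for n,u,v in px:
    f=pickle.load(open(f"pics/{n}.pkl","rb")); o,A=cam(f,f.get("tcp"),f.get("R")); O.append(o);D.append(ray(f,u,v,o,A))
for sel in ([0,1],[0,2],[1,2],[0,1,2]):
    p=tri([O[i] for i in sel],[D[i] for i in sel]); print(sel,p.round(4))
    if sel==[0,1]: N=p
# carriage yaw from n0,n1: white plate edges via plane height .062 of mask
for n in ("n0","n1","top0"):
    f=pickle.load(open(f"pics/{n}.pkl","rb")); o,A=cam(f,f.get("tcp"),f.get("R"));P=cloud(f,o,A)
    m=(P[...,2]>0.052)&(P[...,2]<0.07)&(np.hypot(P[...,0]-.667,P[...,1]+.02)<.075)
    m=cv2.morphologyEx(m.astype(np.uint8),cv2.MORPH_CLOSE,np.ones((5,5)))
    print(n,m.sum(),np.median(P[...,2][m>0]),cv2.minAreaRect(P[m>0][:,:2].astype(np.float32)*1000))
    if n!="top0":
        g=cv2.cvtColor(f["color"],cv2.COLOR_BGR2GRAY)
        for l in cv2.createLineSegmentDetector(0).detect(g)[0][:,0]:
            if np.hypot(l[0]-l[2],l[1]-l[3])<45: continue
            a=plane(f,l[0],l[1],o,A,.06);b=plane(f,l[2],l[3],o,A,.06)
            t=np.degrees(np.arctan2(b[1]-a[1],b[0]-a[0]))%90
            if 30<t<40: print(n,l.round(),round(t,2))
# dimple
for n,bu,bv,du,dv in(("n0",313.9,243.7,315.4,242.8),("n1",311.1,246.6,308.0,246.4)):
    f=pickle.load(open(f"pics/{n}.pkl","rb")); o,A=cam(f,f.get("tcp"),f.get("R"))
    d=ray(f,du,dv,o,A); d/=np.linalg.norm(d); w=o-N; b=d@w; r=.0049
    t=-b-np.sqrt(max(b*b-(w@w-r*r),0)); q=(o+t*d-N)/r; print(n,"axis from dimple",q.round(3),np.degrees(np.arccos(q[2])),np.degrees(np.arctan2(q[1],q[0])))
E
python3 m.py
```

```text
[0, 1] [0.6167 0.0439 0.0787]
[0, 2] [0.617  0.0453 0.0796]
[1, 2] [0.6179 0.0449 0.0811]
[0, 1, 2] [0.6171 0.0448 0.0801]
n0 18826 0.060348139588810606 ((640.791259765625, 9.745414733886719), (100.24147033691406, 205.42994689941406), 34.74049377441406)
n0 [415. 429. 445. 391.] 30.13
n0 [578. 361. 627. 383.] 35.33
n0 [361. 292. 412. 315.] 34.65
n0 [297. 409. 360. 291.] 35.44
n0 [325. 358. 375. 379.] 34.6
n0 [435. 372. 402. 422.] 34.49
n0 [132. 191. 236. 237.] 35.03
n0 [248. 229. 136. 179.] 34.8
n0 [234. 243. 124. 194.] 34.7
n0 [107. 268. 172. 295.] 35.14
n0 [418. 305. 348. 273.] 34.43
n0 [176. 307.  98. 274.] 34.81
n0 [377. 389. 321. 367.] 35.27
n0 [ 53. 296.  91. 171.] 34.79
n0 [417. 324. 359. 298.] 35.23
n0 [238. 237. 208. 308.] 35.1
n0 [342. 327. 393. 349.] 34.19
n0 [120. 230. 220. 274.] 34.59
n0 [185. 192. 249. 222.] 34.71
n1 19505 0.06039058678866599 ((650.7871704101562, -1.0470733642578125), (108.11724853515625, 174.4623565673828), 30.18747901916504)
n1 [495. 225. 523. 178.] 35.65
n1 [562.  95. 495.  58.] 34.75
n1 [384. 405. 412. 359.] 34.77
n1 [610.  20. 565.  94.] 34.67
n1 [4
[... 333 characters left out ...]
94
n1 [469.  84. 577. 145.] 33.79
n1 [510. 156. 465. 232.] 34.84
n1 [397. 347. 361. 406.] 34.7
n1 [517. 174. 483. 236.] 37.99
n1 [318. 392. 354. 327.] 34.54
n1 [420. 210. 459. 141.] 34.17
n1 [357. 198. 382. 147.] 35.94
n1 [336. 320. 308. 376.] 36.03
n1 [463.  70. 494.  11.] 34.68
n1 [288. 334. 314. 282.] 34.68
n1 [479. 319. 516. 263.] 34.57
n1 [438. 134. 406. 193.] 34.76
n1 [427. 100. 518. 148.] 34.66
top0 2262 0.06120227525625044 ((561.0537719726562, -43.256256103515625), (344.85052490234375, 144.95083618164062), 12.843255996704102)
n0 axis from dimple [-0.236  0.419  0.877] 28.752117778336046 119.37062096500333
n1 axis from dimple [-0.191  0.395  0.899] 26.01355554178012 115.78331127287746
```

```bash
python3 - <<'E'
from h import *
from plant import ctrl, jaws, solver, sense, grab_frame, ticket
M=pickle.load(open("pics/wrist0.pkl","rb"))["mount"]
N=np.array([.421,-.298,.199])
p=sense()["tcp_pos"]; ctrl.movel(p+[0,0,.1],velocity=.2)
c=np.radians(-30); R=toolR([0,0,1],[np.cos(c),np.sin(c),0])
ctrl.goto(viewpose(M,N,R,.27),R); ctrl.pause(.2)
s=sense(); f=grab_frame("wrist"); f["tcp"]=s["tcp_pos"]; f["R"]=s["eef_rot"]
pickle.dump(f,open(f"pics/g0.pkl","wb")); cv2.imwrite(f"pics/g0.png",f["color"])
print(s["clock"],s["tcp_pos"],s["contact_force"])
E
```

```text
6.7333 [ 0.42517848 -0.29340111  0.31606061] [-0.11372406  0.14477497 -0.41049985]
```

View pics/g0.png

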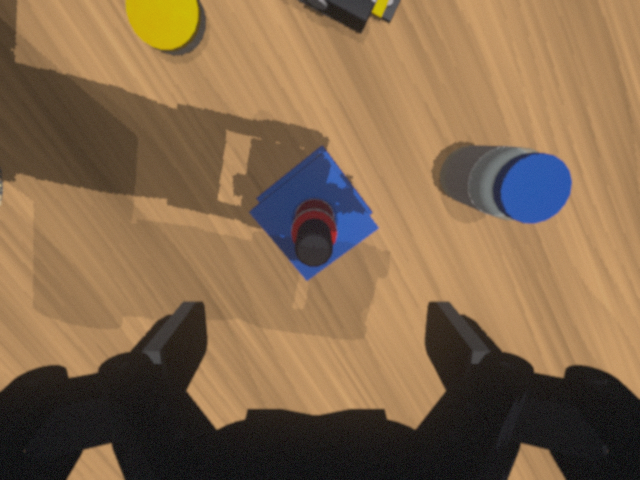

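Cap top at about (313,248), barrel and shoulder behind it at (314,220), bottle at (535,187). Measure the cap's circle.

```bash
python3 - <<'E'
from h import *
f=pickle.load(open("pics/g0.pkl","rb")); o,A=cam(f,f["tcp"],f["R"]);P=cloud(f,o,A)
m=(P[...,2]>.18)&(np.hypot(P[...,0]-.421,P[...,1]+.298)<.04)
vv,uu=np.nonzero((P[...,2]>.194)&m); print(np.percentile(P[m][:,2],[10,50,90]),m.sum())
(c,r)=cv2.minEnclosingCircle(np.stack([uu,vv],1).astype(np.float32)); print("px",uu.mean(),vv.mean(),c,r, "pts",P[vv,uu].mean(0))
print("plane .199",plane(f,uu.mean(),vv.mean(),o,A,.199))
cv2.imwrite("pics/g0c.png",cv2.resize(cv2.convertScaleAbs(f["color"][190:280,260:380],alpha=2.5),None,fx=6,fy=6,interpolation=cv2.INTER_CUBIC))
E
```

```text
[0.39171243 0.40251414 0.41276333] 27129
px 303.51151236513294 434.65703904193396 (310.4748840332031, 419.87786865234375) 190.91053771972656 pts [ 0.43029198 -0.2814998   0.39462581]
plane .199 [ 0.32875365 -0.44162653  0.199     ]
```

View pics/g0c.png

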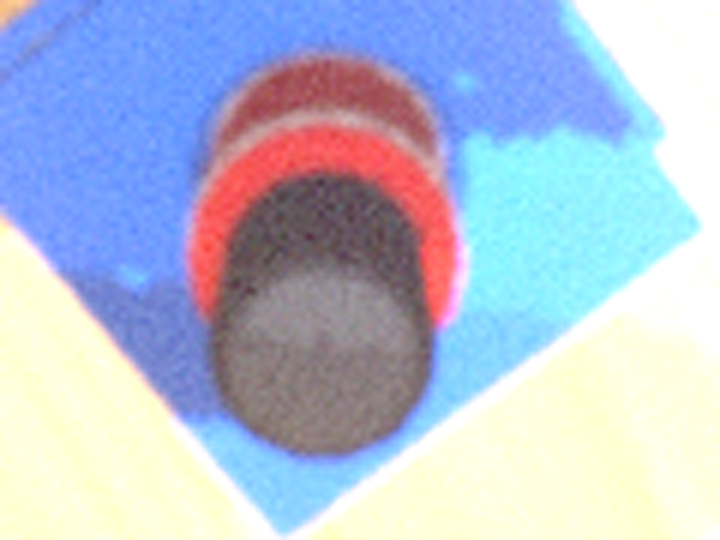

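```bash
python3 - <<'E'
from h import *
f=pickle.load(open("pics/g0.pkl","rb")); o,A=cam(f,f["tcp"],f["R"]);P=cloud(f,o,A)
print(plane(f,313.4,249.4,o,A,.199),plane(f,314,231.2,o,A,.149), pt(f,313,249,o,A))
m=(P[...,2]>.19)&(P[...,2]<.21)&(np.hypot(P[...,0]-.421,P[...,1]+.298)<.03); print(P[m].mean(0),m.sum(),np.ptp(P[m],axis=0))
from plant import sense
print(sense()["contact_force"])
E
```

```text
[ 0.41941337 -0.30192465  0.199     ] [ 0.42033184 -0.3007524   0.149     ] [ 0.41951205 -0.30118421  0.20028155]
[ 0.41998514 -0.30067885  0.19909703] 1161 [0.02878424 0.02813854 0.01147027]
[-0.28069455 -0.02910367 -0.42100491]
```

```bash
python3 - <<'E'
from h import *
from plant import ctrl, jaws, solver, sense, grab_frame, ticket
jaws.set_gripper(0.42)
g=np.array([.420,-.301,0]); c=np.radians(-30); R=toolR([0,0,1],[np.cos(c),np.sin(c),0])
ctrl.movel(g+[0,0,.25],velocity=.15,rot=R)
f0=sense()["contact_force"]
ctrl.movel(g+[0,0,.165],velocity=.08,rot=R)
s=sense(); print(s["clock"],s["opening"],f0,s["contact_force"],s["tcp_pos"])
z=.165
while z>.138:
    z-=.0015; ctrl.movel(g+[0,0,z],velocity=.03,rot=R)
    d=sense()["contact_force"]-f0
    if d[2]>3: break
s=sense(); print(z,d,s["tcp_pos"],s["clock"])
f=grab_frame("wrist"); cv2.imwrite("pics/g1.png",f["color"])
E
```

```text
9.1167 0.42466267757528 [-0.22633024 -0.78904396 -0.16367623] [ 1.11964257  0.30854516 -0.42011848] [ 0.42016667 -0.30116451  0.16543228]
0.147 [-1.599632    2.40322602 11.00029993] [ 0.42013296 -0.3011657   0.14784031] 12.1167
```

View pics/g1.png

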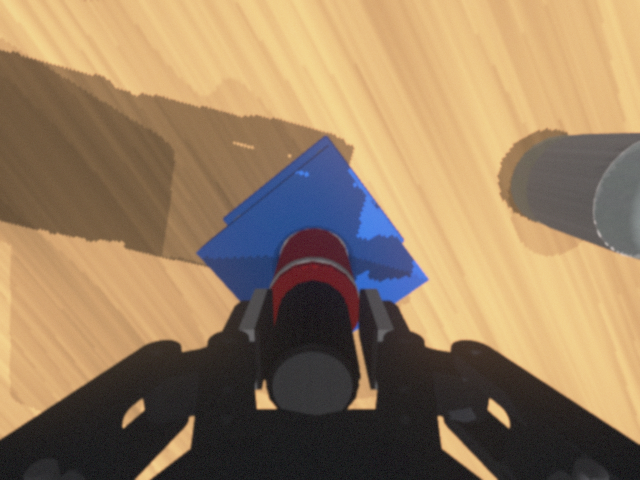

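Cap centred at (315,340) between the fingers, tips on the shoulder. Back off slightly, close and lift.

```bash
python3 - <<'E'
from h import *
from plant import ctrl, jaws, solver, sense, grab_frame, ticket
g=np.array([.420,-.301,0]); c=np.radians(-30); R=toolR([0,0,1],[np.cos(c),np.sin(c),0])
ctrl.movel(g+[0,0,.1485],velocity=.03,rot=R)
print(sense()["contact_force"])
jaws.set_gripper(0.0); ctrl.pause(.2)
s=sense(); print(s["opening"],s["contact_force"],s["tcp_pos"])
ctrl.movel(g+[0,0,.18],velocity=.05,rot=R); print(sense()["contact_force"])
ctrl.movel(g+[0,0,.27],velocity=.12,rot=R); ctrl.pause(.3)
s=sense(); print(s["clock"],s["opening"],s["contact_force"],s["moment"],s["tcp_pos"])
for n in ("scene","top","wrist"):
    f=grab_frame(n); f["tcp"]=s["tcp_pos"];f["R"]=s["eef_rot"]; cv2.imwrite(f"pics/{n}2.png",f["color"]); pickle.dump(f,open(f"pics/{n}2.pkl","wb"))
E
```

```text
[ 1.13605555e+00 -1.32884902e-01  8.59712394e-04]
0.3175412186076384 [-2.71600878  2.08885556  9.49043608] [ 0.41966705 -0.3007965   0.1488645 ]
[-0.48795524 -0.71170296 -3.92710886]
14.8333 0.3126665891831516 [-0.01777243 -0.22369368 -3.76849068] [-0.04844465  0.06137428  0.03873414] [ 0.41993723 -0.30095561  0.26959134]
```

View pics/scene2.png

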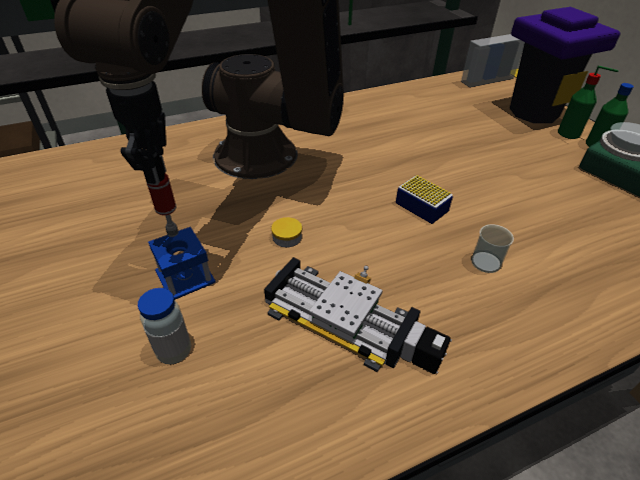

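View pics/wrist2.png

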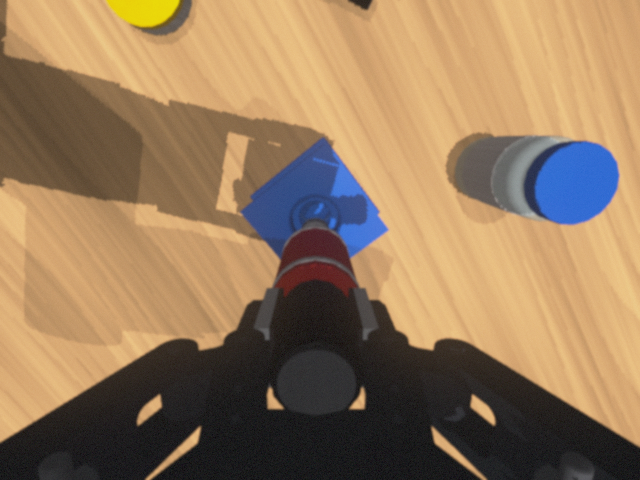

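```bash
python3 - <<'E'
from h import *
f=pickle.load(open("pics/scene2.pkl","rb")); o,A=cam(f); K=f["intrinsics"]
t=f["tcp"]; x=f["R"][:,0]
c=cv2.resize(cv2.convertScaleAbs(f["color"][160:250,120:220],alpha=2),None,fx=6,fy=6,interpolation=cv2.INTER_CUBIC)
for k,s in dict(shoulder=0,bottom=.075,seat=.127,mouth=.137).items():
    q=A.T@(t+x*s-o); u=K[0,0]*q[0]/-q[2]+K[0,2]; v=-K[1,1]*q[1]/-q[2]+K[1,2]; print(k,u,v)
    cv2.circle(c,(int((u-120+.5)*6),int((v-160+.5)*6)),3,(0,255,0),-1)
cv2.imwrite("pics/s2c.png",c)
E
```

```text
shoulder 156.01711246079392 177.95776761990186
bottom 165.1001877027841 209.64914761671582
seat 170.7911931231118 229.50539789919358
mouth 171.83454147448015 233.14570123163844
```

View pics/s2c.png

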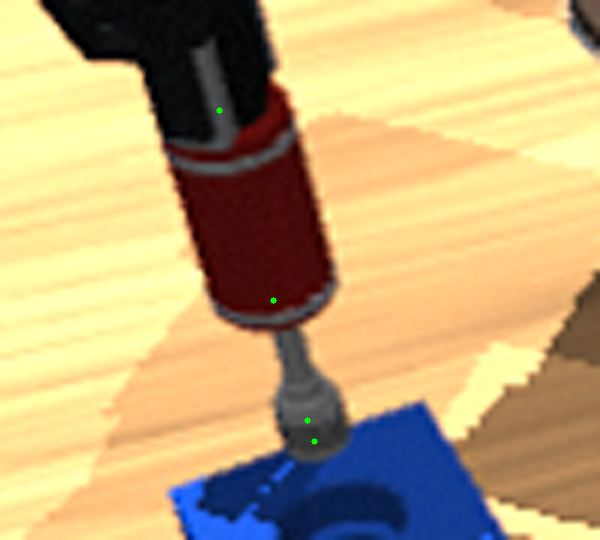

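```bash
cat >> h.py <<'E'
N=np.array([.617,.0445,.0795]); FR=np.radians(124.75)
AX=np.array([.5*np.cos(FR),.5*np.sin(FR),np.cos(np.pi/6)])
RN=toolR(AX,[np.cos(np.radians(30)),np.sin(np.radians(30)),0])
L=.127
E
python3 - <<'E'
from h import *
from plant import ctrl, jaws, solver, sense, grab_frame, ticket
p=sense()["tcp_pos"]; ctrl.movel(p+[0,0,.05],velocity=.15)
ctrl.goto(N+AX*(L+.08),RN); s=sense(); print(s["clock"],s["tcp_pos"])
ctrl.movel(N+AX*(L+.03),velocity=.1,rot=RN); ctrl.pause(.3)
s=sense(); print(s["clock"],s["opening"],s["contact_force"],s["moment"],s["tcp_pos"]-N-AX*(L+.03))
for n in ("scene","top","wrist"):
    f=grab_frame(n); f["tcp"]=s["tcp_pos"];f["R"]=s["eef_rot"]; cv2.imwrite(f"pics/{n}3.png",f["color"]); pickle.dump(f,open(f"pics/{n}3.pkl","wb"))
f=pickle.load(open("pics/scene3.pkl","rb")); o,A=cam(f); K=f["intrinsics"]
t=f["tcp"]; x=f["R"][:,0]
c=cv2.resize(cv2.convertScaleAbs(f["color"][200:300,320:440],alpha=2),None,fx=6,fy=6,interpolation=cv2.INTER_CUBIC)
for k,P in dict(shoulder=t,bottom=t+x*.075,seat=t+x*.127,mouth=t+x*.137,ball=N).items():
    q=A.T@(P-o); u=K[0,0]*q[0]/-q[2]+K[0,2]; v=-K[1,1]*q[1]/-q[2]+K[1,2]; print(k,u,v)
    cv2.circle(c,(int((u-320+.5)*6),int((v-200+.5)*6)),2,(0,255,0),-1)
cv2.imwrite("pics/s3c.png",c)
E
```

```text
17.1583 [0.55816784 0.12863567 0.25878213]
18.1083 0.3143976666188962 [ 0.43773413 -0.38196315 -3.27921984] [0.52985017 0.37209692 0.04045819] [-5.55849241e-06  2.54709908e-04  4.32320237e-04]
shoulder 389.1441694934209 194.96704375249044
bottom 377.3684000337489 230.31296295673548
seat 369.5216144629266 253.8657209951088
mouth 368.04119965332654 258.3093051216575
ball 364.93482154764223 267.2698727466848
```

View pics/s3c.png

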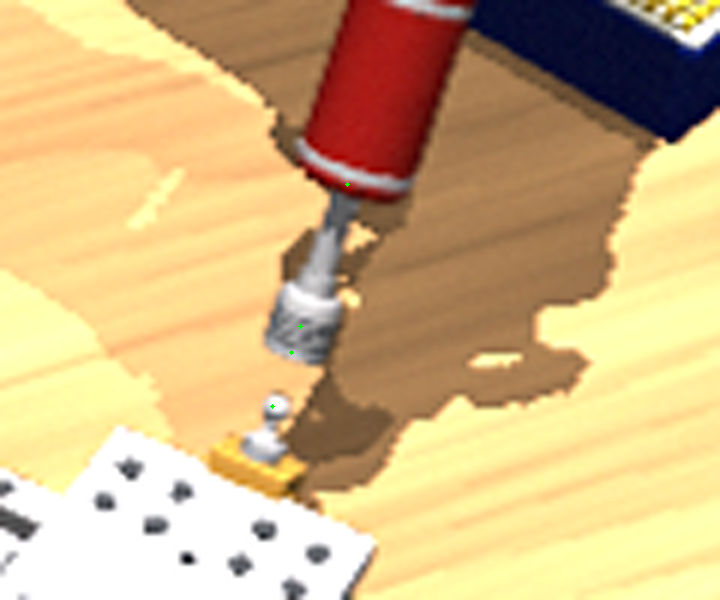

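View pics/wrist3.png

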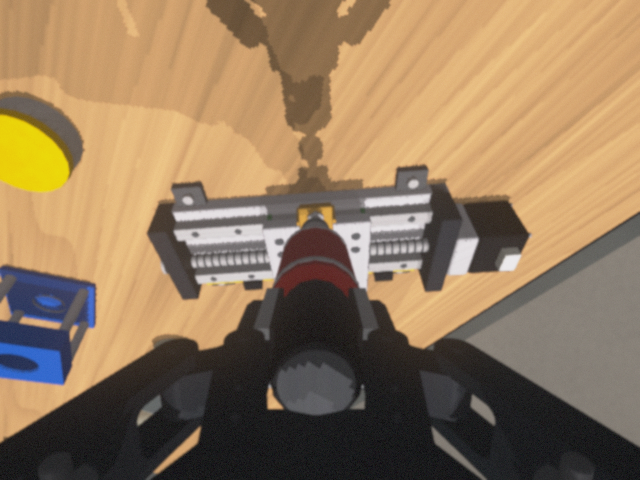

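View pics/scene3.png

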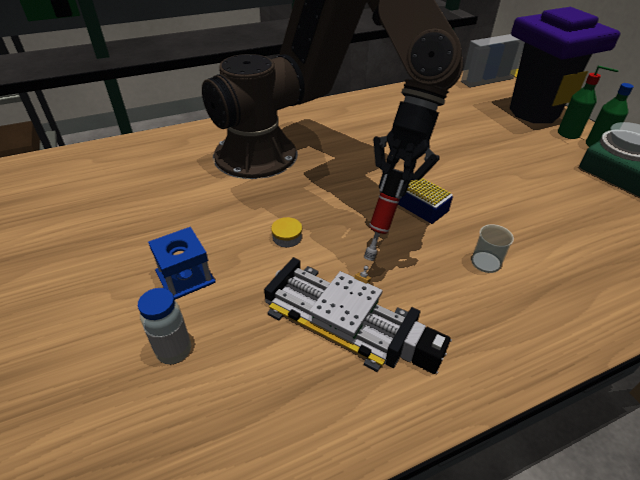

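```bash
python3 - <<'E'
from h import *
out=[]
for n,u0,v0 in (("wrist3",285,190),("top3",270,190)):
    f=pickle.load(open(f"pics/{n}.pkl","rb")); o,A=cam(f,f["tcp"],f["R"]); K=f["intrinsics"]
    t=f["tcp"]; x=f["R"][:,0]
    c=cv2.resize(cv2.convertScaleAbs(f["color"][v0:v0+60,u0:u0+60],alpha=1.8),None,fx=6,fy=6,interpolation=cv2.INTER_CUBIC)
    for k,P in dict(bottom=t+x*.075,seat=t+x*.127,mouth=t+x*.137,ball=N).items():
        q=A.T@(P-o); u=K[0,0]*q[0]/-q[2]+K[0,2]; v=-K[1,1]*q[1]/-q[2]+K[1,2]; print(n,k,(u-u0)*6,(v-v0)*6)
        cv2.circle(c,(int((u-u0+.5)*6),int((v-v0+.5)*6)),2,(0,255,0),-1)
    out.append(c)
cv2.imwrite("pics/w3c.png",np.hstack(out))
E
```

```text
wrist3 bottom 187.2947466272176 377.1337323228278
wrist3 seat 187.17228186936973 254.64410824373533
wrist3 mouth 187.1536302935914 235.9887452984421
wrist3 ball 185.19219254205154 201.09675168703393
top3 bottom 71.68653506219562 202.46571964680754
top3 seat 136.21424412626925 181.85868259966873
top3 mouth 148.12867579810404 178.05378795180002
top3 ball 172.33457288807506 171.06361063742457
```

View pics/w3c.png

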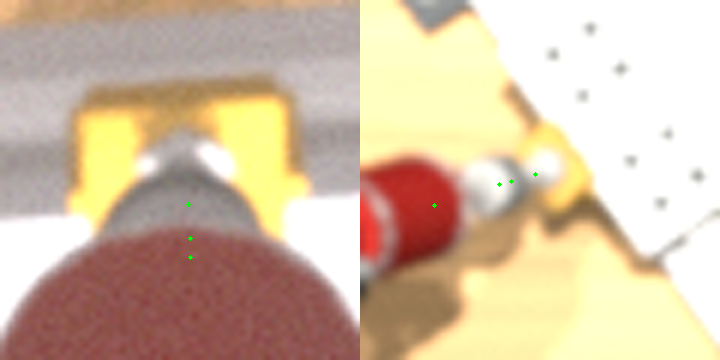

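```bash
cat > press.py <<'E'
from h import *
from plant import ctrl, jaws, solver, sense, grab_frame, ticket
import sys
def run(ds,off=np.zeros(3),v=.02,f0=None,maxlat=12,maxax=30):
    for d in ds:
        ctrl.movel(N+off+AX*(L+d),velocity=v,rot=RN)
        s=sense(); df=s["contact_force"]-f0; l=RN.T@df
        e=RN.T@(s["tcp_pos"]-N-off-AX*(L+d))
        print(f"{d*1000:.1f} t{s['clock']:.2f} push{-l[0]:.1f} y{l[1]:.1f} z{l[2]:.1f} err{(e*1000).round(1)} m{(RN.T@s['moment']).round(2)}",flush=True)
        if -l[0]>maxax or np.hypot(l[1],l[2])>maxlat: print("stop");break
E
python3 - <<'E'
from press import *
f0=np.mean([sense()["contact_force"] for _ in range(3)],0); np.save("f0.npy",f0); print(f0)
run([.02,.014,.011,.009,.0075,.006,.0045,.003,.0015,0,-.0015],f0=f0,maxax=14,maxlat=6)
E
```

```text
[-0.11597126  0.39396912 -3.87700351]
20.0 t18.91 push-0.9 y0.8 z0.3 err[0.1 0.  0. ] m[ 0.02  0.67 -0.07]
14.0 t19.36 push0.2 y-0.5 z0.8 err[ 0.1 -0.   0. ] m[-0.    0.64 -0.07]
11.0 t19.66 push0.3 y-0.1 z0.5 err[ 0.1 -0.1 -0. ] m[ 0.03  0.7  -0.07]
9.0 t19.91 push0.1 y0.3 z-0.9 err[ 0.   0.1 -0. ] m[0.01 0.91 0.09]
7.5 t20.16 push3.1 y0.4 z-0.2 err[-0.1  0.1  0. ] m[-0.02  0.83  0.07]
6.0 t20.41 push0.7 y0.6 z0.4 err[ 0.1 -0.   0. ] m[0.02 0.78 0.12]
4.5 t20.66 push-0.6 y0.3 z-0.5 err[ 0.3 -0.1 -0.1] m[0.04 0.75 0.05]
3.0 t20.91 push-3.4 y0.2 z-0.6 err[ 0.3 -0.2 -0.1] m[0.01 0.74 0.11]
1.5 t21.16 push-3.5 y-0.8 z0.3 err[ 0.3 -0.1 -0.1] m[0.03 0.8  0.02]
0.0 t21.41 push-3.9 y1.7 z-1.7 err[ 0.1  0.1 -0.1] m[-0.05  1.04  0.26]
-1.5 t21.66 push4.1 y1.8 z-1.4 err[-0.4  0.2 -0. ] m[-0.02  1.26  0.29]
```

```bash
python3 - <<'E'
from press import *
f0=np.load("f0.npy")
run([-.003,-.0045,-.006,-.008,-.010],f0=f0,maxax=22,maxlat=8)
s=sense()
for n in ("scene","wrist"):
    f=grab_frame(n); f["tcp"]=s["tcp_pos"];f["R"]=s["eef_rot"]; cv2.imwrite(f"pics/{n}4.png",f["color"]); pickle.dump(f,open(f"pics/{n}4.pkl","wb"))
f=pickle.load(open("pics/scene4.pkl","rb"))
cv2.imwrite("pics/s4c.png",cv2.resize(cv2.convertScaleAbs(f["color"][190:290,320:440],alpha=2),None,fx=6,fy=6,interpolation=cv2.INTER_CUBIC))
E
```

```text
-3.0 t21.91 push10.6 y-0.3 z-3.1 err[-0.7  0.3  0.1] m[ 0.06  1.47 -0.04]
-4.5 t22.16 push10.6 y0.0 z-2.7 err[-0.8  0.3  0.1] m[ 0.02  1.47 -0.07]
-6.0 t22.41 push11.2 y-1.2 z-2.2 err[-0.8  0.3  0.1] m[-0.03  1.45 -0.11]
-8.0 t22.66 push13.4 y0.0 z-2.9 err[-0.9  0.4  0.1] m[-0.01  1.56 -0.13]
-10.0 t22.91 push13.8 y-1.1 z-3.7 err[-1.   0.4  0.1] m[ 0.01  1.55 -0.13]
```

View pics/s4c.png

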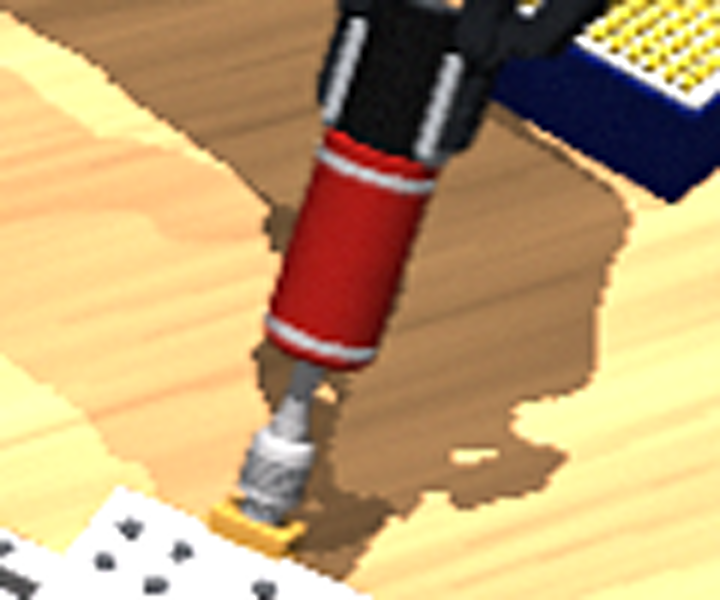

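Coupler is over the nipple (at (275,490) in the crop), spring compressing smoothly. Press home to the stop.

```bash
python3 - <<'E'
from press import *
f0=np.load("f0.npy")
run([-.0115,-.0125,-.0135,-.0142,-.0149,-.0156,-.0163],f0=f0,maxax=19,maxlat=9)
ctrl.pause(1.0)
s=sense(); print(s["opening"],RN.T@(s["contact_force"]-f0),s["clock"],((s["tcp_pos"]-N)@AX-L)*1000)
for n in ("scene","wrist"):
    f=grab_frame(n); f["tcp"]=s["tcp_pos"];f["R"]=s["eef_rot"]; cv2.imwrite(f"pics/{n}5.png",f["color"]); pickle.dump(f,open(f"pics/{n}5.pkl","wb"))
f=pickle.load(open("pics/scene5.pkl","rb"))
cv2.imwrite("pics/s5c.png",cv2.resize(cv2.convertScaleAbs(f["color"][190:290,320:440],alpha=2),None,fx=6,fy=6,interpolation=cv2.INTER_CUBIC))
E
```

```text
-11.5 t23.26 push13.7 y-0.9 z-2.6 err[-1.1  0.4  0.1] m[-0.05  1.54 -0.21]
-12.5 t23.51 push14.8 y-1.4 z-2.6 err[-1.1  0.4  0.1] m[ 0.02  1.59 -0.31]
-13.5 t23.76 push14.6 y-0.8 z-1.7 err[-1.2  0.3  0.1] m[ 0.01  1.56 -0.27]
-14.2 t24.01 push16.1 y-0.8 z-2.7 err[-1.2  0.4  0.1] m[-0.03  1.55 -0.36]
-14.9 t24.26 push15.8 y-0.6 z-1.5 err[-1.3  0.4  0.1] m[-0.    1.63 -0.38]
-15.6 t24.51 push23.3 y-2.7 z-3.1 err[-1.8  0.5  0.2] m[-0.02  1.68 -0.7 ]
stop
0.3092733039156122 [-22.77663634  -1.91175265  -3.08774278] 25.5083 -13.753538123911168
```

View pics/s5c.png

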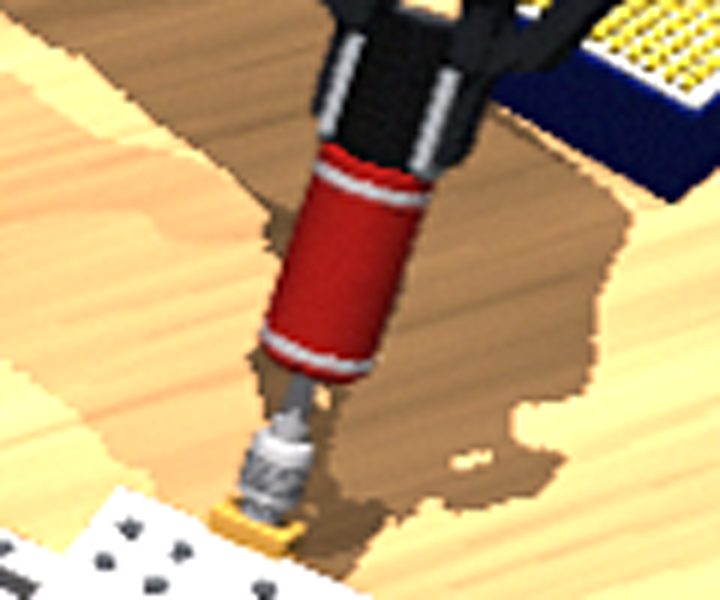

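```bash
python3 - <<'E'
from h import *
a=[cv2.imread(f"pics/wrist{i}.png")[160:420,220:420] for i in (2,3,5)]
cv2.imwrite("pics/w5c.png",cv2.convertScaleAbs(np.hstack(a),alpha=1.6))
for i in (2,3,5):
    f=pickle.load(open(f"pics/wrist{i}.pkl","rb")); h=cv2.cvtColor(f["color"],cv2.COLOR_BGR2HSV)
    m=((h[...,0]<8)|(h[...,0]>172))&(h[...,1]>120)&(h[...,2]>40); m[:190]=0;m[300:]=0;m[:,:270]=0;m[:,365:]=0
    v,u=np.nonzero(m); print(i,u.mean(),v.mean(),u.min(),u.max(),v.min(),m.sum())
d=np.array(cam(pickle.load(open("pics/scene5.pkl","rb")))[1])[:,2]; print("scene dir in tool",RN.T@d)
E
```

```text
2 314.38868876080693 262.003242074928 275 355 230 2776
3 314.5630787037037 268.99710648148147 276 354 230 1728
5 315.577578051088 263.3713339640492 275 355 228 2114
scene dir in tool [-0.28106283  0.43122035  0.85735214]
```

View pics/w5c.png

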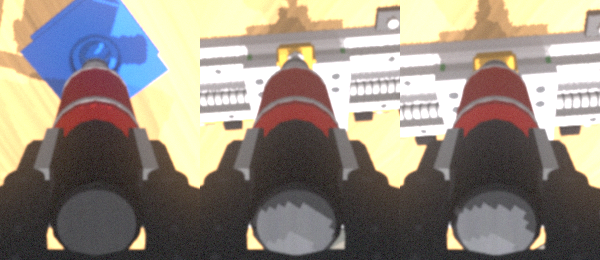

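```bash
python3 - <<'E'
from plant import sense,ticket
from h import *
f0=np.load("f0.npy"); s=sense(); print(s["clock"],RN.T@(s["contact_force"]-f0))
ticket.sign_off()
E
```

```text
25.6083 [-22.3823623   -2.70541038  -3.76632812]
the job is handed in; nothing more can be done
```

I drew the gun up out of its stand, pressed the coupler onto the nipple and pushed the nozzle home against its stop. I handed the job in at 25.6 s, still gripping and pressing.

**Snap:** I inferred this from force and pictures. The push peaked at about 3 N, dropped to a pull of about 3.5 N, then rose again. The scene picture shows the coupler over the nipple. I could not measure the seat-to-ball distance directly.

**Nozzle:** The push rose from about 10.6 N to 16 N along the spring. It then jumped to 23 N at the stop after about 12 mm of travel. At hand-in it was 22 N along the nipple's axis and about 4.6 N sideways.

**Squareness:** In the scene view the barrel lines up with the planned axis to within roughly 1 degree. In the wrist view it moved only 1–2 pixels in the fingers, a tilt of perhaps 2 degrees or less. The nipple's direction came from the stated 30 degree lean and the stage edges. The dimple on the ball gave 26–29 degrees of lean, pointing 5–9 degrees off in heading, which puts its axis within about 6 degrees of the one I used.

**Disagreements:** The two wrist views and the scene view differed by up to about 2.5 mm on the ball's position. The scene and top views showed the coupler and the ball offset together by 1–2 pixels.

**Bystanders:** I planned the moves to stay clear of the tip box, bottle, beaker and tin. I did not measure their positions again at the end.

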